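# Load a bottle on its kiln tile in the firing box

### The arm

A 7-joint arm with a two-finger parallel gripper is mounted at the origin on the work surface. World frame = base frame: x ahead of the robot, y to its left, z up, the work surface at z = 0. Lengths are in m, angles in rad, forces in N, time in s.
With the tool pointing down it reaches from about 0.35 to 0.9 m from the base axis. Payload 8.1 kg.
Tool frame: the origin (TCP) lies midway between the tips of the shut fingers; the grasp point (between the pads) lies 19 mm behind it; z points along the fingers, y is the line along which they close (so a half turn about z gives the same grasp; the last joint's range is limited). The gripper opens to 92 mm and grips with 3 to 60 N. Pads are 19 mm wide; open, the fingers measure 130 mm over their backs; the gripper's body (75 mm by 190 mm) begins 47 mm behind the grasp point.
Start: joints at [-1.214, 0.434, 0.025, 1.573, -0.012, 1.134, -0.075], TCP at [0.277, 0.56, 0.227] pointing down, gripper open.
Joint ranges: [-2.62, 2.62], [-0.44, 2.09], [-1.27, 1.32], [0.08, 2.57], [-1.32, 4.46], [0.12, 2], [-2.74, 2.74]. Speed limits (rad/s): [2.22, 2.22, 3.01, 3.01, 3.14, 3.14, 3.14].

### API

Orientations are given as a rotation vector (axis times angle).
In Python, from cell import arm gives the robot as it stands.
- The arm moves only by the tool arm_command, never from a script. Its arguments are lists of equal length, an entry for each row: "dp": the shift along the tool's x, y, z in units of 25 mm (1.0 is 25 mm), a list of three; "angular": the turn, a rotation vector about the tool's x, y, z in units of 0.15 rad (1.0 is 0.15 rad), a list of three; "claw": the opening, from 0 (shut) to 1 (fully open). In form: {"dp": [[x, y, z], ...], "angular": [[rx, ry, rz], ...], "claw": [claw, ...]}. A call has 1 to 10 rows; each row shifts and turns the commanded pose from where the row before left it, along the tool's axes as they then stand; what a row does not reach is not made up. A row lasts 1/10 s, in which the tool goes at most 50 mm and 8.59 degrees, less where a joint would pass 70% of its speed; a pose out of reach is approached as far as the arm can. A call with a number of a shift or a turn outside -1 to 1 is refused whole. A call with a gripper value outside its range is refused whole. The fingers move at their own pace and stop on an object; "force" is the grip in N (left out, the last holds). Time passes only in rows, so rows that do not move let the fingers close. It gives the time, the measured TCP pose, the force, the opening and the grip force at its end, in the units of the state.
- arm.observe(): the state, without advancing time (a new reading comes with each control period).
- arm.get_image(name): name is "scene" or "top" or "wrist"; returns a dict with "frame" (400x640x3 uint8, red, green, blue), "z_map" (400x640 float32, m along the optical axis (not along the pixel's ray), 0 where there is no reading), "K" (3x3 intrinsics, pixels), "k1" (the pictures are not rectified: a ray, as slopes to the right and down, at radius r is drawn at 1 + k1 r^2 times it, then the intrinsics apply), "R" (3x3) and "t" (3): a world point X has camera coordinates R X + t. Camera axes: x right, y down, z forward; pixel columns grow to the right and rows downward; lengths in m; the calibration is good to about 2 mm. A picture is of the moment at which its call begins.
- arm.sign_off(): hands the job in; it is judged then, once.
The state is a dict: "clock": time; "joints": joint angles; "dq": joint speeds; "joint_efforts": joint torques, N m; "position": TCP position; "ee_rot": TCP orientation; "force": force on the tool from outside, world axes, zero at the start; "ft_torque": the same for the moment, N m; "width": opening from 0.0 (shut) to 1.0 (fully open); "gripper_force": force on a finger pad.
Only numpy, scipy, OpenCV 4.12 (cv2) and the standard library are available. Lean on these libraries where they do the work, as an engineer would, in place of code of your own. Each camera call takes 0.05 s, during which the arm holds its last target. There are 200 camera calls.

### The job

First lay the red-brown kiln tile flat in the middle of the open firing box, lowering it gently until you feel the bottom, and let go of it. Next stand the lying white bottle upright on the table and let go of it; then take it again by the neck and set it down gently, upright and centred, on the tile in the box, and let go. Drop nothing, do not press hard, and leave the tub, the bowl and the glaze pot as they are.

Things in the scene. Friction and masses are not known exactly. Their poses are not given: they have to be found in the camera images.
- bottle_mid (a point): white octagonal bottle, 180 mm tall, 0.28-0.52 kg, centre of mass 73 mm above the foot; this point is on its axis half-way up (90 mm). Its z axis runs foot to mouth; it starts lying on a flat on the table, mouth to the robot's left, up to 40 degrees away from the robot. Foot 0-12 mm up, 46 mm across flats; body 12-108 mm, 56 mm across flats. Flats face its x and y axes and at 45 degrees between; at the start y points down.
- bottle_neck (a point): point on the axis of the same bottle in the middle of its neck, 156 mm above the foot. Above the body the shoulder steps in (108-128 mm up), then the neck, 128-174 mm up, 30 mm across flats, then the lip, 174-180 mm, 34 mm across. Same axes and flats as the bottle.
- tile_mid (a point): red-brown oblong kiln tile, 110 mm (its x axis) by 66 mm (y) by 24 mm thick (z, up), 0.24-0.42 kg; this point is its centre. It lies flat on the table at the start.
- saggar_rim (a point): square open-topped firing box (saggar) of tan fireclay, fixed on the table, outside 224 x 224 mm, walls 12 mm thick, rim 90 mm above the table, inside 200 x 200 mm. Its flat bottom is a grey packing plate, fixed at a height that differs each time, 26 to 54 mm above the table; this point is the centre of its mouth at rim height. x and y axes run along its sides.
- tub: bystander: amber jar with an orange lid, 84 mm across, 95 mm tall; origin under its centre
- bowl: bystander: small white bowl, 90 mm across, 45 mm tall; origin under its centre
- glaze: bystander: small black glaze pot with a yellow cap, 44 mm across, 60 mm tall; origin under its centre

How it is judged:
On the way, in this order (a step that is already met when the one before it is completed fails the run):
1. the tile lies flat on the bottom of the firing box, within 25 mm of its middle, let go (horizontal distance between tile_mid and saggar_rim below 0.025 m and angle between tile_mid's own z axis and vertical below 0.06 rad and z of tile_mid in the frame of saggar_rim below -0.02 m and contact force between tile and saggar above 0.5 N and contact force between the fingers and tile below 0.05 N), for 0.2 s.
2. after that, the bottle stands upright on the table, let go (angle between bottle_mid's own z axis and vertical below 0.08 rad and height (world z) of bottle_mid between 0.084 and 0.096 m and contact force between the fingers and bottle below 0.05 N and linear speed of bottle below 0.03 m/s), for 0.2 s.
3. after that, the bottle is lifted off the table held by its neck (distance between the grasp point and bottle_neck below 0.035 m and contact force between the fingers and bottle above 1 N and height (world z) of bottle_mid above 0.11 m and angle between bottle_mid's own z axis and vertical below 0.5 rad), for 0.1 s.
At the end, for the whole second after the job is handed in: The tile lies flat (within 0.06 rad) on the bottom of the firing box, its centre within 25 mm of the box's middle; the bottle stands upright (within 0.06 rad) on its foot on the tile, its axis within 10 mm of the tile's centre; both released and at rest (all of step 1 and horizontal distance between bottle_mid and tile_mid below 0.01 m and angle between bottle_mid's own z axis and vertical below 0.06 rad and z of bottle_mid in the frame of tile_mid between 0.096 and 0.108 m and contact force between bottle and tile above 1 N and contact force between the fingers and bottle below 0.05 N and linear speed of each of bottle, tile below 0.02 m/s); the robot touches nothing.
It fails at once if the tub, the bowl or the glaze pot is knocked aside (30 mm) or over (distance of any of tub, bowl, glaze from where it was at the start of the episode above 0.03 m or angle between any of tub, bowl, glaze's own z axis and vertical above 0.5 rad).
It fails at once if the bottle is dropped or falls (moves faster than 0.5 m/s out of the fingers) (linear speed of bottle above 0.5 m/s and contact force between the fingers and bottle below 0.05 N).
It fails at once if the tile is dropped or falls (moves faster than 0.5 m/s out of the fingers) (linear speed of tile above 0.5 m/s and contact force between the fingers and tile below 0.05 N).
It fails at once if a thing is pressed down hard inside the firing box (over 80 N) (contact force between bottle and tile above 80 N or contact force between tile and saggar above 80 N).
It also fails if it takes over 69 s, if anything falls off the work surface, if the arm or the gripper's body presses on something with over 40 N, if the wrist force passes 120 N, or if a joint passes its speed limit or range.

## Working session

There is one attempt and no reset: what is moved stays moved. The work goes in short steps, Python scripts to look and compute and a tool call to move; the robot and the scene stay as the last step left them, time stands still between calls to the robot, and variables do not carry over. Pictures are saved under pics/ and viewed, at most 10 in all, crops included, and the job is handed in when it is done.

Besides the shell and the picture viewer there is one more tool, called after "Emit:" as a command line: name --argument value ..., lists and objects as JSON in quotes. arm_command: Moves the arm, as the interface text tells. Its arguments: {"type":"object","properties":{"dp":{"type":"array","items":{"type":"array","items":{"type":"number"}}},"angular":{"type":"array","items":{"type":"array","items":{"type":"number"}}},"claw":{"type":"array","items":{"type":"number"}},"force":{"type":"number"}},"required":["dp","angular","claw"]}

```bash
mkdir -p pics; ls; cat > h.py <<'E'
import numpy as np, cv2
from cell import arm
def pts(im):
    K=im["K"];z=im["z_map"];h,w=z.shape
    u,v=np.meshgrid(np.arange(w),np.arange(h))
    xd=(u-K[0,2])/K[0,0];yd=(v-K[1,2])/K[1,1]
    x,y=xd.copy(),yd.copy()
    for _ in range(8):
        s=1+im["k1"]*(x*x+y*y);x=xd/s;y=yd/s
    P=np.stack([x*z,y*z,z],-1)
    W=(P-im["t"])@im["R"]
    W[z==0]=np.nan
    return W
def save(im,n): cv2.imwrite(f"pics/{n}.png",cv2.cvtColor(im["frame"],cv2.COLOR_RGB2BGR))
E
python3 - <<'E'
from h import *
np.set_printoptions(precision=4,suppress=True)
print(arm.observe())
im=arm.get_image("top");save(im,"top0");im2=arm.get_image("scene");save(im2,"scene0")
for i in (im,im2): print(i["K"],i["k1"],-i["R"].T@i["t"],(i["z_map"]==0).mean())
np.save("top0.npy",pts(im));np.save("scene0.npy",pts(im2))
E
```

```text
pics
{'clock': 0.0, 'joints': array([-1.2136,  0.4352,  0.0249,  1.5741, -0.0116,  1.134 , -0.0751]), 'dq': array([-0.    ,  0.0006,  0.0019,  0.001 , -0.0007, -0.0019,  0.0016]), 'joint_efforts': array([ -0.0001, -66.783 ,   0.9849, -31.4447,  -0.0606,   0.0428,
         0.0002]), 'position': array([0.2772, 0.5596, 0.2259]), 'ee_rot': array([-0.7159, -3.0587,  0.0025]), 'force': array([-0.3472,  0.3799, -0.6427]), 'ft_torque': array([-0.0399,  0.0377, -0.0005]), 'gripper_force': 0.0, 'width': 0.9996993746725864}
[[516.3905   0.     324.3869]
 [  0.     516.3905 197.4051]
 [  0.       0.       1.    ]] -0.08422522992519307 [0.4288 0.0024 1.2872] 0.004015625
[[440.8794   0.     328.2149]
 [  0.     440.8794 203.5439]
 [  0.       0.       1.    ]] -0.07812852469687552 [ 1.1524 -0.6352  0.7683] 0.0039140625
```

View pics/top0.png

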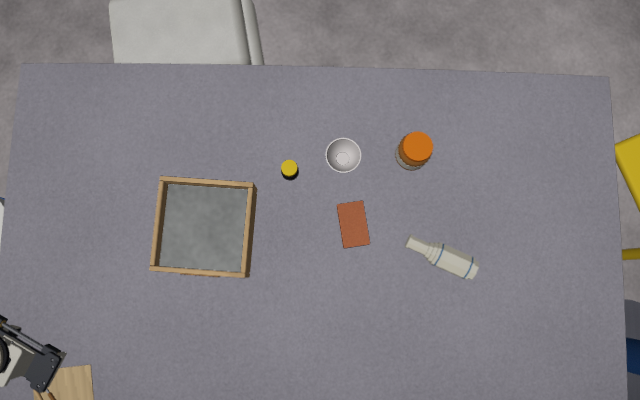

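View pics/scene0.png

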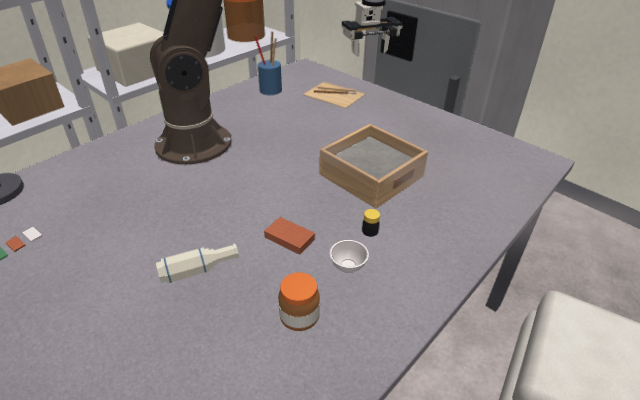

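The top view shows the box around (203,227), the tile at (353,224), the bottle from its mouth at (410,242) to its foot at (475,270), the glaze pot at (289,170), the bowl at (343,155) and the tub at (415,150). Next I'll measure these.

```bash
python3 - <<'E'
from h import *
np.set_printoptions(precision=4,suppress=True)
W=np.load("top0.npy");f=cv2.cvtColor(cv2.imread("pics/top0.png"),cv2.COLOR_BGR2HSV)
bgr=cv2.imread("pics/top0.png").astype(int)
def roi(a,b,c,d):
    m=np.zeros(f.shape[:2],bool);m[c:d,a:b]=1;return m
def rect(m,zr,n):
    m=m&(W[...,2]>zr[0])&(W[...,2]<zr[1]); P=W[m]
    r=cv2.minAreaRect(P[:,:2].astype(np.float32)*1000)
    print(n,m.sum(),"rect c",r[0],"size",r[1],"ang",r[2],"mean",P.mean(0),"zmed",np.median(P[:,2]));return P
print("table z",np.median(W[300:340,200:400,2]))
rect(roi(325,385,190,260)&(f[...,1]>120)&(f[...,0]<15),(.012,.04),"tile")
rect(roi(140,270,165,290),(.08,.10),"rim")
m=roi(180,230,200,250);print("floor z",np.nanmedian(W[m][:,2]))
P=rect(roi(395,490,225,290),(.012,.08),"bottle")
c=P.mean(0);d=np.linalg.svd(P[:,:2]-c[:2],full_matrices=False)[2][0]
if d[1]<0:d=-d
s=(P[:,:2]-c[:2])@d;n=np.array([-d[1],d[0]]);l=(P[:,:2]-c[:2])@n
print("dir",d,np.degrees(np.arctan2(d[0],d[1])),"s",s.min(),s.max(),"foot",c[:2]+s.min()*d,"mouth",c[:2]+s.max()*d)
for a in np.arange(s.min(),s.max(),.015):
    q=(s>=a)&(s<a+.015);print(round(a-s.min(),3),l[q].min(),l[q].max(),P[q,2].max())
for n,(a,b,cc,dd) in dict(tub=(390,440,125,175),bowl=(322,365,135,175),glaze=(277,303,155,185)).items():
    rect(roi(a,b,cc,dd),(.02,.12),n)
E
```

```text
table z nan
tile 1155 rect c (553.76220703125, -95.56331634521484) size (108.72273254394531, 64.95967102050781) ang 9.607004165649414 mean [ 0.5533 -0.0952  0.0238] zmed 0.02377345799564536
rim 1971 rect c (535.7640380859375, 263.2588195800781) size (226.10806274414062, 225.24668884277344) ang 86.97309875488281 mean [0.5364 0.2636 0.0889] zmed 0.08906083412396724
floor z 0.05169438903823239
bottle 1495 rect c (478.5294494628906, -311.13409423828125) size (179.45925903320312, 57.58722686767578) ang 68.07414245605469 mean [ 0.4739 -0.3168  0.0471] zmed 0.04770143988431009
dir [0.3969 0.9179] 23.38285612548945 s -0.08314346319799755 0.09651287407042543 foot [ 0.4409 -0.3931] mouth [ 0.5122 -0.2282]
0.0 -0.02946721879339504 0.024058331730490778 0.05806866099792587
0.015 -0.03165393562914334 0.02493160938629281 0.06476851850256869
0.03 -0.03230600012998512 0.025075658660348325 0.061251501192201296
0.045 -0.029869605191367943 0.024941767690967107 0.061726897645989334
0.06 -0.028983408689405382 0.02506281077826869 0.06245943545754032
0.075 -0.02918799023673034 0.026699660770322462 0.0621680
[... 251 characters left out ...]
365260620727 0.048141386817757516
0.15 -0.017799811072204325 0.012397890291299904 0.049168093401517114
0.165 -0.019802656639166045 0.01454968621785248 0.04921268441838431
tub 1069 rect c (734.2230834960938, -241.54405212402344) size (80.75200653076172, 78.43998718261719) ang 62.94038009643555 mean [ 0.7286 -0.2377  0.0819] zmed 0.09286063523873182
bowl 512 rect c (721.388427734375, -69.63908386230469) size (87.7403335571289, 86.9170150756836) ang 0.40765947103500366 mean [ 0.7291 -0.0698  0.0351] zmed 0.03682894260470945
glaze 275 rect c (682.7197265625, 63.503143310546875) size (40.09712219238281, 42.6124267578125) ang 2.7338802814483643 mean [0.6812 0.0628 0.0534] zmed 0.058552046930096496
```

Emit:
arm_command --dp '[[0, 0, 0], [0, 0, 0], [0, 0, 0], [0, 0, 0], [0, 0, 0], [-0.23, -0.95, 0], [-0.23, -0.95, 0], [-0.23, -0.95, 0], [-0.23, -0.95, 0], [-0.23, -0.95, 0]]' --angular '[[0, 0, -0.84], [0, 0, -0.84], [0, 0, -0.84], [0, 0, -0.84], [0, 0, -0.84], [0, 0, 0], [0, 0, 0], [0, 0, 0], [0, 0, 0], [0, 0, 0]]' --claw '[1, 1, 1, 1, 1, 1, 1, 1, 1, 1]' --force 30

```text
clock: 1.1
position: [0.326, 0.4467, 0.2263]
ee_rot: [0.267, -3.13, 0.001]
force: [-0.5, -0.7, -0.2]
width: 0.996
gripper_force: 0.0
```

Emit:
arm_command --dp '[[-0.23, -0.95, 0], [-0.23, -0.95, 0], [-0.23, -0.95, 0], [-0.23, -0.95, 0], [-0.23, -0.95, 0], [-0.23, -0.95, 0], [-0.23, -0.95, 0], [-0.23, -0.95, 0], [-0.23, -0.95, 0], [-0.23, -0.95, 0]]' --angular '[[0, 0, 0], [0, 0, 0], [0, 0, 0], [0, 0, 0], [0, 0, 0], [0, 0, 0], [0, 0, 0], [0, 0, 0], [0, 0, 0], [0, 0, 0]]' --claw '[1, 1, 1, 1, 1, 1, 1, 1, 1, 1]'

```text
clock: 2.1
position: [0.4228, 0.2225, 0.2265]
ee_rot: [0.267, -3.13, 0.0]
force: [-0.4, -0.4, 0.3]
width: 0.999
gripper_force: 0.0
```

Emit:
arm_command --dp '[[-0.23, -0.95, 0], [-0.23, -0.95, 0], [-0.23, -0.95, 0], [-0.23, -0.95, 0], [-0.23, -0.95, 0], [-0.23, -0.95, 0], [-0.23, -0.95, 0], [-0.23, -0.95, 0], [-0.23, -0.95, 0], [-0.23, -0.95, 0]]' --angular '[[0, 0, 0], [0, 0, 0], [0, 0, 0], [0, 0, 0], [0, 0, 0], [0, 0, 0], [0, 0, 0], [0, 0, 0], [0, 0, 0], [0, 0, 0]]' --claw '[1, 1, 1, 1, 1, 1, 1, 1, 1, 1]'

```text
clock: 3.1
position: [0.5196, -0.0017, 0.2265]
ee_rot: [0.267, -3.13, -0.0]
force: [-0.6, -0.8, 0.0]
width: 0.998
gripper_force: 0.0
```

```bash
cat >> h.py <<'E'
from scipy.spatial.transform import Rotation as Ro
np.set_printoptions(precision=4,suppress=True)
def st():
    o=arm.observe();R=Ro.from_rotvec(o["ee_rot"]).as_matrix()
    print("t",o["clock"],"p",o["position"],"q",o["joints"],"F",o["force"],"w",o["width"],o["gripper_force"]);print("yaw y-axis",np.degrees(np.arctan2(R[1,1],R[0,1])),"z",R[:,2])
    return np.array(o["position"]),R
def go(target):  # units in tool frame
    p,R=st();d=R.T@(np.array(target)-p)/.025;print("dp units",d);return d
E
python3 - <<'E'
from h import *
go([.554,-.0955,.12])
im=arm.get_image("wrist");W=pts(im);f=cv2.cvtColor(im["frame"],cv2.COLOR_RGB2HSV);save(im,"w1")
m=(W[...,2]>.014)&(W[...,2]<.035)&(f[...,1]>120)&(f[...,0]<15)
n,L,s,c=cv2.connectedComponentsWithStats(m.astype(np.uint8));k=1+s[1:,4].argmax()
P=W[L==k];print(len(P),P.mean(0),cv2.minAreaRect((P[:,:2]*1000).astype(np.float32)))
E
```

```text
t 3.1 p [ 0.5196 -0.0017  0.2265] q [-0.2358  0.2622  0.1706  1.8382 -0.0509  1.046   1.6955] F [-0.5674 -0.7608  0.036 ] w 0.9982841277125173 0.0
yaw y-axis 99.74743424406935 z [-0.0006 -0.     -1.    ]
dp units [-0.7239 -3.93    4.2579]
5614 [ 0.5508 -0.0961  0.0237] ((553.7664184570312, -96.42060089111328), (107.74362182617188, 65.62728118896484), 9.566217422485352)
```

Emit:
arm_command --dp '[[-0.18, -0.98, 0.9], [-0.18, -0.98, 0.9], [-0.18, -0.98, 0.9], [-0.18, -0.98, 0.9], [0, 0, 0.9], [0, 0, 0.9], [0, 0, 0.9], [0, 0, 0.9], [0, 0, 0.8], [0, 0, 0.4]]' --angular '[[0, 0, 0], [0, 0, 0], [0, 0, 0], [0, 0, 0], [0, 0, 0], [0, 0, 0], [0, 0, 0], [0, 0, 0], [0, 0, 0], [0, 0, 0]]' --claw '[1, 1, 1, 1, 1, 1, 1, 1, 1, 1]'

```text
clock: 4.15
position: [0.5527, -0.094, 0.0149]
ee_rot: [0.267, -3.128, -0.001]
force: [-0.2, 0.4, 0.0]
width: 1.002
gripper_force: 0.0
```

Emit:
arm_command --dp '[[0, 0, 0.25], [0, 0, 0], [0, 0, 0], [0, 0, 0], [0, 0, 0], [0, 0, 0], [0, 0, 0]]' --angular '[[0, 0, 0], [0, 0, 0], [0, 0, 0], [0, 0, 0], [0, 0, 0], [0, 0, 0], [0, 0, 0]]' --claw '[1, 1, 0.5, 0.5, 0.5, 0.5, 0.5]' --force 40

```text
clock: 4.85
position: [0.5544, -0.0946, 0.0111]
ee_rot: [-0.266, 3.129, -0.001]
force: [-1.2, -1.6, 5.8]
width: 0.714
gripper_force: 40.0
```

```bash
python3 - <<'E'
from h import *
go([.536,.263,.16])
E
```

```text
t 4.85 p [ 0.5544 -0.0946  0.0111] q [-0.0316  0.6028  0.148   1.9422 -0.1472  0.6056  1.9525] F [-1.2403 -1.596   5.7693] w 0.7136991921660473 40.001272559165955
yaw y-axis 99.73522416233477 z [ 0.0011 -0.0002 -1.    ]
dp units [-1.7004 14.2189 -5.9614]
```

Emit:
arm_command --dp '[[0, 0, -0.5], [0, 0, -0.8], [0, 0, -0.9], [0, 0, -0.9], [0, 0, -0.9], [0, 0, -0.9], [0, 0, -0.9], [0, 0, -0.5], [-0.1, 0.6, 0], [-0.12, 0.9, 0]]' --angular '[[0, 0, 0], [0, 0, 0], [0, 0, 0], [0, 0, 0], [0, 0, 0], [0, 0, 0], [0, 0, 0], [0, 0, 0], [0, 0, 0], [0, 0, 0]]' --claw '[0.5, 0.5, 0.5, 0.5, 0.5, 0.5, 0.5, 0.5, 0.5, 0.5]'

```text
clock: 5.85
position: [0.5526, -0.0566, 0.1678]
ee_rot: [0.263, -3.13, 0.0]
force: [0.2, 1.3, -4.0]
width: 0.713
gripper_force: 40.0
```

Emit:
arm_command --dp '[[-0.12, 1, 0], [-0.12, 1, 0], [-0.12, 1, 0], [-0.12, 1, 0], [-0.12, 1, 0], [-0.12, 1, 0], [-0.12, 1, 0], [-0.12, 1, 0], [-0.12, 1, 0], [-0.12, 1, 0]]' --angular '[[0, 0, 0], [0, 0, 0], [0, 0, 0], [0, 0, 0], [0, 0, 0], [0, 0, 0], [0, 0, 0], [0, 0, 0], [0, 0, 0], [0, 0, 0]]' --claw '[0.5, 0.5, 0.5, 0.5, 0.5, 0.5, 0.5, 0.5, 0.5, 0.5]'

```text
clock: 6.85
position: [0.5386, 0.1969, 0.1667]
ee_rot: [0.268, -3.128, 0.0]
force: [0.9, 0.9, -2.8]
width: 0.719
gripper_force: 40.0
```

Emit:
arm_command --dp '[[-0.12, 1, 0], [-0.12, 0.9, 0], [-0.1, 0.6, 0], [0, 0.2, 0], [0, 0, 0]]' --angular '[[0, 0, 0], [0, 0, 0], [0, 0, 0], [0, 0, 0], [0, 0, 0]]' --claw '[0.5, 0.5, 0.5, 0.5, 0.5]'

```text
clock: 7.35
position: [0.5365, 0.2634, 0.1674]
ee_rot: [0.268, -3.129, 0.001]
force: [0.1, 0.5, -3.5]
width: 0.716
gripper_force: 40.0
```

```bash
python3 - <<'E'
from h import *
go([.536,.263,.064])
im=arm.get_image("wrist");save(im,"w2")
E
```

```text
t 7.35 p [0.5365 0.2634 0.1674] q [-0.6278  0.4442  0.1157  1.722  -0.0597  0.98    1.2521] F [ 0.0757  0.459  -3.4739] w 0.715818746165775 39.99926447868347
yaw y-axis 99.80804793203667 z [-0.001  -0.0006 -1.    ]
dp units [ 0.0196 -0.0085  4.1346]
```

View pics/w2.png

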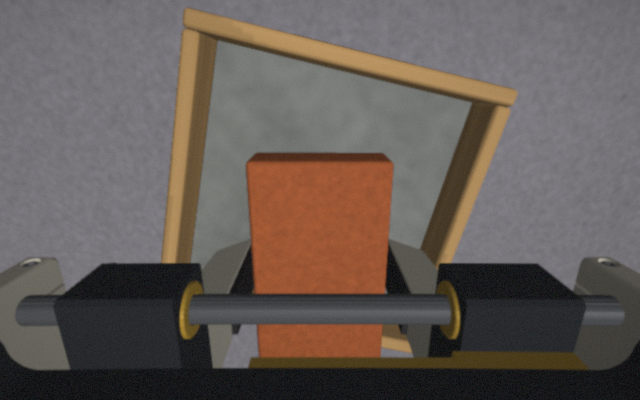

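The tile is held level and centred over the box, with its top edge at row 155. Lowering it now.

Emit:
arm_command --dp '[[0, 0, 0.6], [0, 0, 0.8], [0, 0, 0.8], [0, 0, 0.8], [0, 0, 0.5], [0, 0, 0.3], [0, 0, 0.1], [0, 0, 0.05], [0, 0, 0.05]]' --angular '[[0, 0, 0], [0, 0, 0], [0, 0, 0], [0, 0, 0], [0, 0, 0], [0, 0, 0], [0, 0, 0], [0, 0, 0], [0, 0, 0]]' --claw '[0.5, 0.5, 0.5, 0.5, 0.5, 0.5, 0.5, 0.5, 0.5]'

```text
clock: 8.3
position: [0.5377, 0.2632, 0.0687]
ee_rot: [-0.267, 3.129, 0.001]
force: [-1.1, 1.1, -3.4]
width: 0.718
gripper_force: 40.0
```

Emit:
arm_command --dp '[[0, 0, 0.05], [0, 0, 0.05], [0, 0, 0]]' --angular '[[0, 0, 0], [0, 0, 0], [0, 0, 0]]' --claw '[0.5, 0.5, 0.5]'

```text
clock: 8.6
position: [0.5372, 0.2631, 0.0656]
ee_rot: [-0.267, 3.13, 0.0]
force: [1.1, -0.2, -2.3]
width: 0.716
gripper_force: 40.0
```

Emit:
arm_command --dp '[[0, 0, 0.05], [0, 0, 0.04], [0, 0, 0]]' --angular '[[0, 0, 0], [0, 0, 0], [0, 0, 0]]' --claw '[0.5, 0.5, 0.5]'

```text
clock: 8.9
position: [0.5372, 0.2631, 0.0632]
ee_rot: [-0.267, 3.13, 0.0]
force: [0.8, 0.3, -3.0]
width: 0.713
gripper_force: 40.0
```

Emit:
arm_command --dp '[[0, 0, 0.04], [0, 0, 0]]' --angular '[[0, 0, 0], [0, 0, 0]]' --claw '[0.5, 0.5]'

```text
clock: 9.1
position: [0.5372, 0.2631, 0.0631]
ee_rot: [-0.267, 3.13, 0.0]
force: [-4.2, -2.2, 6.8]
width: 0.715
gripper_force: 40.0
```

Contact: the force went from -3 to +7 N at z 0.063, as predicted. Releasing the tile.

Emit:
arm_command --dp '[[0, 0, 0], [0, 0, 0], [0, 0, 0], [0, 0, 0], [0, 0, -0.4], [0, 0, -0.9], [0, 0, -1], [0, 0, -1], [0, 0, -1], [0, 0, -1]]' --angular '[[0, 0, 0], [0, 0, 0], [0, 0, 0], [0, 0, 0], [0, 0, 0], [0, 0, 0], [0, 0, 0], [0, 0, 0], [0, 0, 0], [0, 0, 0]]' --claw '[0.8, 0.9, 1, 1, 1, 1, 1, 1, 1, 1]'

```text
clock: 10.1
position: [0.5372, 0.263, 0.1966]
ee_rot: [-0.267, 3.13, 0.0]
force: [0.2, 0.8, 0.4]
width: 1.0
gripper_force: 0.0
```

```bash
python3 - <<'E'
from h import *
st()
im=arm.get_image("wrist");W=pts(im);f=cv2.cvtColor(im["frame"],cv2.COLOR_RGB2HSV);save(im,"w3")
m=(W[...,2]>.065)&(W[...,2]<.083)&(f[...,1]>140)&(f[...,0]<13)
n,L,s,c=cv2.connectedComponentsWithStats(m.astype(np.uint8));k=1+s[1:,4].argmax()
P=W[L==k];print(len(P),P.mean(0),cv2.minAreaRect((P[:,:2]*1000).astype(np.float32)))
# fit data dump
im=arm.get_image("top");W=pts(im);f=cv2.cvtColor(im["frame"],cv2.COLOR_RGB2HSV)
b=(W[...,2]>.012)&(W[...,2]<.08);b[:,:395]=0;b[:,490:]=0;b[:225]=0;b[290:]=0
P=W[b];print("bottle",cv2.minAreaRect((P[:,:2]*1000).astype(np.float32)))
E
```

```text
t 10.1 p [0.5372 0.263  0.1966] q [-0.6309  0.4154  0.1209  1.6885 -0.0565  1.0405  1.2493] F [0.2068 0.7863 0.3923] w 0.9995400817801096 0.0
yaw y-axis 99.74174330250709 z [ 0.0005  0.0003 -1.    ]
8925 [0.533  0.2613 0.0758] ((536.7152709960938, 261.866455078125), (108.1979751586914, 64.18179321289062), 9.539644241333008)
bottle ((478.359619140625, -310.86383056640625), (179.81045532226562, 57.51338195800781), 68.26795959472656)
```

```bash
cat > kin.py <<'E'
from h import *
from scipy.optimize import least_squares
import itertools
def fk(q,x,s):
    R=Ro.from_euler
    A=R('z',s[0]*q[0]+x[8]);p=np.array([0,0,x[0]])
    A=A*R('y',q[1])*R('z',s[1]*q[2]);p=p+A.apply([x[4],0,x[1]])
    A=A*R('y',q[3]);p=p+A.apply([-x[5],0,0]);A=A*R('z',s[2]*q[4]);p=p+A.apply([0,0,x[2]])
    A=A*R('y',q[5]);p=p+A.apply([x[6],0,0]);A=A*R('z',s[3]*q[6]+x[7]);p=p+A.apply([0,0,x[3]])
    return p,A
E
python3 - <<'E'
from kin import *
D=[([-1.2136,.4352,.0249,1.5741,-.0116,1.134,-.0751],[.2772,.5596,.2259],None),
([-.2358,.2622,.1706,1.8382,-.0509,1.046,1.6955],[.5196,-.0017,.2265],99.747),
([-.0316,.6028,.148,1.9422,-.1472,.6056,1.9525],[.5544,-.0946,.0111],99.735),
([-.6278,.4442,.1157,1.722,-.0597,.98,1.2521],[.5365,.2634,.1674],99.808),
([-.6309,.4154,.1209,1.6885,-.0565,1.0405,1.2493],[.5372,.263,.1966],99.742)]
best=None
for s in itertools.product([1,-1],repeat=4):
  for o in (0,1.57,3.14,-1.57):
    def r(x):
        e=[]
        for q,p,y in D:
            P,A=fk(q,x,s);e+=list((P-p)*1000)
            yy=np.radians(y if y else 63.6);M=A.as_matrix()
            e+=list((M[:,1]-[np.cos(yy),np.sin(yy),0])*200)+list((M[:,2]-[0,0,-1])*200)
        return np.r_[e,x[4:7]*20,x[8]*20]
    f=least_squares(r,[.35,.35,.35,.2,0,0,0,o,0])
    if best is None or f.cost<best[0]: best=(f.cost,s,f.x)
print(best)
np.savez("kin.npz",s=best[1],x=best[2])
E
```

```text
(np.float64(22.953651034090683), (-1, -1, -1, -1), array([ 0.7272,  0.5367,  0.4208,  0.8135,  0.0051,  0.0073, -0.0109,
        1.4815, -0.0895]))
```

Emit:
arm_command --dp '[[0.27, -0.965, -0.2], [0.27, -0.965, -0.2], [0.27, -0.965, -0.2], [0.27, -0.965, -0.2], [0.27, -0.965, -0.2], [0.27, -0.965, 0], [0.27, -0.965, 0], [0.27, -0.965, 0], [0.27, -0.965, 0], [0.27, -0.965, 0]]' --angular '[[0, 0, 0], [0, 0, 0], [0, 0, 0], [0, 0, 0], [0, 0, 0], [0, 0, 0], [0, 0, 0], [0, 0, 0], [0, 0, 0], [0, 0, 0]]' --claw '[1, 1, 1, 1, 1, 1, 1, 1, 1, 1]'

```text
clock: 11.2
position: [0.511, 0.0128, 0.2198]
ee_rot: [0.267, -3.13, -0.0]
force: [0.7, 1.0, -1.1]
width: 0.999
gripper_force: 0.0
```

Emit:
arm_command --dp '[[0.27, -0.965, 0], [0.27, -0.965, 0], [0.27, -0.965, 0], [0.27, -0.965, 0], [0.27, -0.965, 0], [0.27, -0.965, 0], [0.27, -0.965, 0], [0.27, -0.965, 0], [0.27, -0.965, 0], [0.27, -0.965, 0]]' --angular '[[0, 0, 0], [0, 0, 0], [0, 0, 0], [0, 0, 0], [0, 0, 0], [0, 0, 0], [0, 0, 0], [0, 0, 0], [0, 0, 0], [0, 0, 0]]' --claw '[1, 1, 1, 1, 1, 1, 1, 1, 1, 1]'

```text
clock: 12.2
position: [0.4854, -0.2362, 0.2197]
ee_rot: [0.267, -3.13, -0.0]
force: [-0.0, -0.1, 0.7]
width: 0.998
gripper_force: 0.0
```

Emit:
arm_command --dp '[[0.27, -0.965, 0], [0.27, -0.965, 0], [0.27, -0.965, 0], [0, 0, 0], [0, 0, 0], [0, 0, 0], [0, 0, 0], [0, 0, 0], [0, 0, 0], [0, 0, 0]]' --angular '[[0, 0, 0], [0, 0, 0], [0, 0, 0], [0, 0, 0.9], [0, 0, 0.95], [0, 0, 0.95], [0, 0, 0.95], [0, 0, 0.95], [0, 0, 0.95], [0, 0, 0.95]]' --claw '[1, 1, 1, 1, 1, 1, 1, 1, 1, 1]'

```text
clock: 13.2
position: [0.4779, -0.3099, 0.2197]
ee_rot: [-1.26, -2.877, -0.0]
force: [-0.3, 0.1, 0.1]
width: 0.997
gripper_force: 0.0
```

Emit:
arm_command --dp '[[0, 0, 0], [0, 0, 0], [0, 0, 0], [0, 0, 0], [0, 0, 0], [0, 0, 0], [0, 0, 0], [0, 0, 0], [0, 0, 0]]' --angular '[[0, 0, 0.95], [0, 0, 0.95], [0, 0, 0.95], [0, 0, 0.95], [0, 0, 0.95], [0, 0, 0.95], [0, 0, 0.95], [0, 0, 0.9], [0, 0, 0]]' --claw '[1, 1, 1, 1, 1, 1, 1, 1, 1]'

```text
clock: 14.1
position: [0.4781, -0.3097, 0.2195]
ee_rot: [-2.604, -1.757, 0.001]
force: [-0.3, -0.2, -0.1]
width: 1.003
gripper_force: 0.0
```

```bash
cat > mb.py <<'E'
from h import *
def bottle(show=None):
    im=arm.get_image("wrist");W=pts(im)
    if show: save(im,show)
    m=(W[...,2]>.012)&(W[...,2]<.08)&(W[...,0]>.3)&(W[...,0]<.65)&(W[...,1]<-.18)&(W[...,1]>-.46)
    f=cv2.cvtColor(im["frame"],cv2.COLOR_RGB2HSV);m&=(f[...,2]>110)
    n,L,s,c=cv2.connectedComponentsWithStats(m.astype(np.uint8));k=1+s[1:,4].argmax()
    P=W[L==k];r=cv2.minAreaRect((P[:,:2]*1000).astype(np.float32));print("bottle",len(P),r,P[:,2].max())
E
python3 -c "
from mb import *
st();bottle('w4')"
```

```text
t 14.1 p [ 0.4781 -0.3097  0.2195] q [-0.1282  0.4428  0.8723  1.7686 -0.3753  1.1071  0.485 ] F [-0.3283 -0.2372 -0.0714] w 1.0033810865979824 0.0
yaw y-axis -21.971329245209446 z [-0.0006  0.0002 -1.    ]
bottle 7354 ((480.0342102050781, -312.49041748046875), (180.60765075683594, 56.16398620605469), 66.40403747558594) 0.058417891200216336
```

View pics/w4.png

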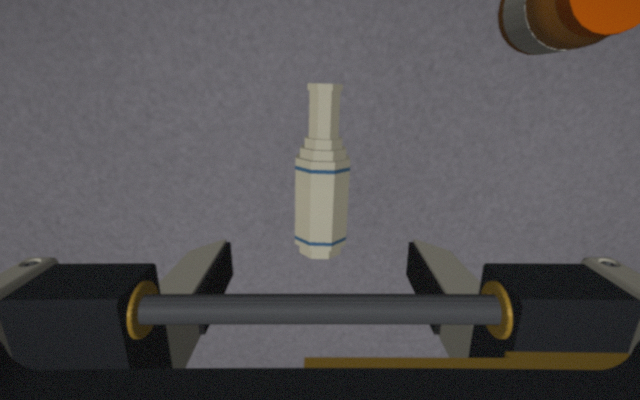

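Emit:
arm_command --dp '[[0, 0, 0], [0, 0, 0], [0, 0, 0], [0, 0, 0], [0, 0, 0], [0, 0, 0]]' --angular '[[0, 0, 0.12], [0, -0.96, 0], [0, -0.96, 0], [0, -0.96, 0], [0, -0.96, 0], [0, 0, 0]]' --claw '[1, 1, 1, 1, 1, 1]' --force 40

```text
clock: 14.75
position: [0.4814, -0.3047, 0.2166]
ee_rot: [2.273, 1.531, -0.686]
force: [-0.1, 1.4, -0.4]
width: 0.999
gripper_force: 0.0
```

```bash
python3 -c "
from mb import *
go([.476,-.322,.018]);bottle()"
```

```text
t 14.75 p [ 0.4814 -0.3047  0.2166] q [-0.6032  0.6429  1.1205  1.8493  0.0138  0.9619  0.0267] F [-0.1415  1.3893 -0.3836] w 0.9994291817719204 0.0
yaw y-axis -22.17978596913357 z [-0.2122 -0.5068 -0.8356]
dp units [3.7599 0.1119 7.0349]
bottle 8555 ((474.763916015625, -324.755859375), (156.05459594726562, 55.9343147277832), 66.50979614257812) 0.05818625234795817
```

Emit:
arm_command --dp '[[0.94, 0.03, 0], [0.94, 0.03, 0], [0.94, 0.03, 0], [0.94, 0.03, 0], [0, 0, 0.9], [0, 0, 0.9], [0, 0, 0.9], [0, 0, 0.9], [0, 0, 0]]' --angular '[[0, 0, 0], [0, 0, 0], [0, 0, 0], [0, 0, 0], [0, 0, 0], [0, 0, 0], [0, 0, 0], [0, 0, 0], [0, 0, 0]]' --claw '[1, 1, 1, 1, 1, 1, 1, 1, 1]'

```text
clock: 15.7
position: [0.4905, -0.2838, 0.0909]
ee_rot: [2.289, 1.516, -0.682]
force: [-0.3, 0.1, -0.4]
width: 1.001
gripper_force: 0.0
```

```bash
python3 - <<'E'
from mb import *
from kin import *
go([.476,-.322,.018]);bottle()
o=arm.observe()
D=[([-1.2136,.4352,.0249,1.5741,-.0116,1.134,-.0751],[.2772,.5596,.2259],[-.7159,-3.0587,.0025]),
([-.2358,.2622,.1706,1.8382,-.0509,1.046,1.6955],[.5196,-.0017,.2265],[.267,-3.13,0]),
([-.0316,.6028,.148,1.9422,-.1472,.6056,1.9525],[.5544,-.0946,.0111],[-.266,3.129,-.001]),
([-.6309,.4154,.1209,1.6885,-.0565,1.0405,1.2493],[.5372,.263,.1966],[-.267,3.13,0]),
([-.1282,.4428,.8723,1.7686,-.3753,1.1071,.485],[.4781,-.3097,.2195],[-2.604,-1.757,.001]),
([-.6032,.6429,1.1205,1.8493,.0138,.9619,.0267],[.4814,-.3047,.2166],[2.273,1.531,-.686]),
(o["joints"],o["position"],o["ee_rot"])]
s=(-1,-1,-1,-1)
def r(x):
    e=[]
    for q,p,v in D:
        P,A=fk(q,x,s);e+=list((P-p)*1000)+list((A.inv()*Ro.from_rotvec(v)).as_rotvec()*300)
    return np.r_[e,x[4:7]*20,x[8]*20]
f=least_squares(r,[.3,.53,.42,.38,0,0,0,1.48,-.09]);print(f.cost,f.x,np.abs(f.fun).max())
np.savez("kin.npz",s=s,x=f.x)
E
```

```text
t 15.7 p [ 0.4905 -0.2838  0.0909] q [-0.5426  0.8115  0.9834  1.9317 -0.1101  0.7652 -0.0319] F [-0.2604  0.0795 -0.4198] w 1.0010952158020223 0.0
yaw y-axis -23.027557623891976 z [-0.2162 -0.5007 -0.8382]
dp units [0.2226 0.0751 3.3331]
bottle 14005 ((480.2202453613281, -312.2951965332031), (181.76966857910156, 56.109745025634766), 66.36546325683594) 0.057175972953870974
808.9356966541653 [ 0.2623  0.5012  0.3768  0.3372  0.0636  0.0353  0.0005  1.494  -0.0806] 15.406134649558146
```

Emit:
arm_command --dp '[[0.1, 0.04, 0.8], [0.1, 0.04, 0.8], [0, 0, 0.8], [0, 0, 0.5], [0, 0, 0.3], [0, 0, 0.1], [0, 0, 0]]' --angular '[[0, 0, 0], [0, 0, 0], [0, 0, 0], [0, 0, 0], [0, 0, 0], [0, 0, 0], [0, 0, 0]]' --claw '[1, 1, 1, 1, 1, 1, 1]'

```text
clock: 16.45
position: [0.4789, -0.322, 0.0214]
ee_rot: [2.287, 1.517, -0.677]
force: [0.4, -0.8, 0.6]
width: 1.002
gripper_force: 0.0
```

```bash
python3 -c "
from mb import *
go([.476,-.322,.018]);bottle()"
```

```text
t 16.45 p [ 0.4789 -0.322   0.0214] q [-0.4259  0.9006  0.8946  1.9711 -0.1563  0.5982 -0.0028] F [ 0.3771 -0.7909  0.5947] w 1.0015006281440058 0.0
yaw y-axis -22.88544560887201 z [-0.2115 -0.5018 -0.8387]
dp units [ 0.0366 -0.1062  0.1384]
bottle 24184 ((495.78363037109375, -274.915283203125), (101.65150451660156, 56.453941345214844), 67.67005920410156) 0.05280636354032832
```

Good position; closing.

Emit:
arm_command --dp '[[0, -0.1, 0.1], [0, 0, 0], [0, 0, 0], [0, 0, 0], [0, 0, 0], [0, 0, 0], [0, 0, 0]]' --angular '[[0, 0, 0], [0, 0, 0], [0, 0, 0], [0, 0, 0], [0, 0, 0], [0, 0, 0], [0, 0, 0]]' --claw '[1, 0.4, 0.4, 0.4, 0.4, 0.4, 0.4]' --force 45

```text
clock: 17.2
position: [0.4757, -0.3224, 0.0191]
ee_rot: [2.287, 1.517, -0.677]
force: [0.1, -0.2, 1.4]
width: 0.606
gripper_force: 44.9
```

```bash
python3 - <<'E'
from h import *
from kin import *
k=np.load("kin.npz");x,s=k["x"],k["s"]
p,R=st();q0=np.array(arm.observe()["joints"])
print("lift 0.14 up, units", R.T@[0,0,.14]/.025)
lo=np.array([-2.62,-.44,-1.27,.08,-1.32,.12,-2.74]);hi=np.array([2.62,2.09,1.32,2.57,4.46,2,2.74])
# feasibility of upright tool poses: grasp at G height .095, tool z= cos33*b - sin33*up, b azimuth phi
th=np.radians(33)
for G in ([.48,-.31],[.55,-.3],[.5,-.2],[.6,-.1],[.65,-.05],[.55,-.1],[.5,0],[.6,0]):
  for phi in (67,40,20,0,-20,-40):
    b=np.array([np.cos(np.radians(phi)),np.sin(np.radians(phi)),0]);u=np.array([0,0,1.])
    z=np.cos(th)*b-np.sin(th)*u;y=np.array([b[1],-b[0],0]);X=np.cross(y,z)
    Rt=Ro.from_matrix(np.c_[X,y,z]);pt=np.r_[G,.095]+.019*z
    def r(q):
        P,A=fk(q,x,s);return np.r_[(P-pt)*10,(A.inv()*Rt).as_rotvec(),(q-q0)*.003]
    f=least_squares(r,np.clip(q0,lo+.01,hi-.01),bounds=(lo+.05,hi-.05))
    P,A=fk(f.x,x,s);print(G,phi,"err",np.linalg.norm(P-pt).round(3),np.linalg.norm((A.inv()*Rt).as_rotvec()).round(3),f.x.round(2))
E
```

```text
t 17.2 p [ 0.4757 -0.3224  0.0191] q [-0.4245  0.9018  0.8924  1.979  -0.1574  0.5889 -0.0022] F [ 0.1167 -0.2235  1.4318] w 0.6061788631940945 44.924976471229456
yaw y-axis -22.889380877359734 z [-0.2118 -0.5018 -0.8387]
lift 0.14 up, units [-3.0499  0.0004 -4.6966]
[0.48, -0.31] 67 err 0.0 0.0 [ 0.68  0.87  0.33  1.65 -0.95  1.56  1.09]
[0.48, -0.31] 40 err 0.0 0.0 [ 0.75  0.73  0.3   2.03 -1.27  1.28  1.12]
[0.48, -0.31] 20 err 0.0 0.0 [ 1.75  0.99 -1.08  2.29 -1.18  0.17  0.97]
[0.48, -0.31] 0 err 0.004 0.262 [ 1.7   0.89 -1.04  2.29 -1.27  0.17  0.79]
[0.48, -0.31] -20 err 0.008 0.487 [ 1.4   0.56 -0.77  2.29 -1.27  0.17  0.26]
[0.48, -0.31] -40 err 0.009 0.527 [-0.46  0.59  1.    2.29 -1.27  0.17 -0.81]
[0.55, -0.3] 67 err 0.0 0.0 [ 0.63  0.91  0.28  1.53 -1.    1.55  0.96]
[0.55, -0.3] 40 err 0.0 0.0 [ 0.79  0.74  0.09  1.94 -1.27  1.14  0.99]
[0.55, -0.3] 20 err 0.0 0.019 [ 1.58  0.99 -1.04  2.19 -1.27  0.17  0.97]
[0.55, -0.3] 0 err 0.004 0.282 [ 1.5   0.85 -0.97  2.18 -1.27  0.17  0.66]
[0.55, -0.3] -20 err 0.007 0.479 [ 0.96  0.5  -0.45  2.18 -1.27  0.17  0.02]
[0.55, -0.3
[... 2017 characters left out ...]
.008 0.456 [ 1.18  0.73 -1.03  2.43 -1.27  0.17  0.59]
[0.5, 0] 0 err 0.011 0.595 [-0.54  0.3   0.54  2.42 -1.27  0.17 -0.39]
[0.5, 0] -20 err 0.007 0.465 [-1.41  0.86  1.27  2.42 -1.27  0.17 -1.26]
[0.5, 0] -40 err 0.004 0.258 [-1.51  1.1   1.27  2.38 -0.52  0.17 -2.48]
[0.6, 0] 67 err 0.0 0.0 [ 0.39  0.71 -0.01  2.03 -1.27  1.06  1.03]
[0.6, 0] 40 err 0.002 0.152 [ 1.11  0.94 -1.04  2.24 -1.27  0.17  0.88]
[0.6, 0] 20 err 0.006 0.399 [ 0.95  0.73 -0.9   2.23 -1.27  0.17  0.48]
[0.6, 0] 0 err 0.008 0.526 [-0.41  0.42  0.4   2.23 -1.27  0.17 -0.41]
[0.6, 0] -20 err 0.006 0.399 [-1.28  0.95  1.22  2.23 -1.27  0.17 -1.3 ]
[0.6, 0] -40 err 0.003 0.166 [-1.34  1.1   1.27  2.24 -1.27  0.17 -1.64]
```

Emit:
arm_command --dp '[[-0.27, 0, -0.42], [-0.54, 0, -0.84], [-0.54, 0, -0.84], [-0.54, 0, -0.84], [-0.33, 0, -0.5], [0, 0, 0]]' --angular '[[0, 0, 0], [0, 0, 0], [0, 0, 0], [0, 0, 0], [0, 0, 0], [0, 0, 0]]' --claw '[0.4, 0.4, 0.4, 0.4, 0.4, 0.4]'

```text
clock: 17.8
position: [0.4765, -0.3224, 0.1231]
ee_rot: [2.287, 1.515, -0.674]
force: [0.9, 0.5, -4.3]
width: 0.611
gripper_force: 44.9
```

Emit:
arm_command --dp '[[0, 0, 0], [0, 0, 0], [0, 0, 0], [0, 0, 0], [0, 0, 0], [0, 0, 0], [0, 0, 0], [0, 0, 0], [0, 0, 0], [0, 0, 0]]' --angular '[[0, 0.5, 0], [0, 0.7, 0], [0, 0.7, 0], [0, 0.7, 0], [0, 0.7, 0], [0, 0.7, 0], [0, 0.7, 0], [0, 0.7, 0], [0, 0.7, 0], [0, 0.7, 0]]' --claw '[0.4, 0.4, 0.4, 0.4, 0.4, 0.4, 0.4, 0.4, 0.4, 0.4]'

```text
clock: 18.8
position: [0.4752, -0.3224, 0.1206]
ee_rot: [-2.371, -1.571, -0.54]
force: [-0.0, 0.9, -4.9]
width: 0.607
gripper_force: 44.9
```

```bash
python3 -c "
from h import *
p,R=st();print(R[:,1]);o=arm.observe();print(o['ft_torque'])"
```

```text
t 18.8 p [ 0.4752 -0.3224  0.1206] q [ 0.4676  0.6083  0.4476  1.7497 -0.7114  1.1745  0.8675] F [-0.0145  0.9462 -4.9301] w 0.6070869693404811 44.92387872742256
yaw y-axis -22.95569760616554 z [ 0.1688  0.3991 -0.9012]
[ 0.9208 -0.39   -0.0003]
[-0.8671  0.4468  0.0253]
```

Emit:
arm_command --dp '[[0, 0, 0], [0, 0, 0], [0, 0, 0], [0, 0, 0], [0, 0, 0], [0, 0, 0], [0, 0, 0]]' --angular '[[0, 0.7, 0], [0, 0.7, 0], [0, 0.7, 0], [0, 0.7, 0], [0, 0.5, 0], [0, 0.37, 0], [0, 0, 0]]' --claw '[0.4, 0.4, 0.4, 0.4, 0.4, 0.4, 0.4]'

```text
clock: 19.5
position: [0.4738, -0.323, 0.1179]
ee_rot: [-1.982, -1.306, -1.073]
force: [-0.2, -0.6, -4.8]
width: 0.607
gripper_force: 44.9
```

```bash
python3 - <<'E'
from h import *
p,R=st();print("down units per 25mm",R.T@[0,0,-1])
im=arm.get_image("scene");save(im,"s5");W=pts(im)
f=cv2.cvtColor(im["frame"],cv2.COLOR_RGB2HSV)
m=(np.abs(W[...,0]-p[0])<.1)&(np.abs(W[...,1]-p[1])<.1)&(W[...,2]<.26)&(W[...,2]>.01)
P=W[m];print(len(P))
for a in np.arange(.02,.26,.02):
    q=P[(P[:,2]>=a)&(P[:,2]<a+.02)]
    if len(q)>5: print(round(a,2),len(q),q.mean(0),q.max(0))
cv2.imwrite("pics/s5c.png",cv2.resize(cv2.imread("pics/s5.png")[150:350,80:320],None,fx=2.5,fy=2.5))
E
```

```text
t 19.5 p [ 0.4738 -0.323   0.1179] q [ 0.8032  0.8659  0.2759  1.5847 -0.9224  1.5794  1.0904] F [-0.1721 -0.5638 -4.7737] w 0.6072740232600957 44.92655323119834
yaw y-axis -23.081809274214677 z [ 0.3262  0.773  -0.5441]
down units per 25mm [-0.839   0.0054  0.5441]
3933
0.02 12 [ 0.4862 -0.337   0.0389] [ 0.4946 -0.3133  0.0399]
0.04 110 [ 0.491  -0.3385  0.0524] [ 0.5016 -0.3085  0.0599]
0.06 166 [ 0.4911 -0.3399  0.0701] [ 0.5027 -0.3083  0.0796]
0.08 171 [ 0.4934 -0.3387  0.0899] [ 0.5033 -0.3096  0.0998]
0.1 86 [ 0.4996 -0.3286  0.1096] [ 0.5102 -0.3094  0.1194]
0.12 273 [ 0.5016 -0.3495  0.132 ] [ 0.5291 -0.3091  0.14  ]
0.14 639 [ 0.4798 -0.3568  0.1502] [ 0.5337 -0.3018  0.16  ]
0.16 488 [ 0.4727 -0.3727  0.1701] [ 0.5407 -0.3117  0.18  ]
0.18 1217 [ 0.4606 -0.3785  0.1901] [ 0.5423 -0.32    0.2   ]
0.2 685 [ 0.449  -0.3782  0.2093] [ 0.5368 -0.3126  0.22  ]
0.22 86 [ 0.4119 -0.4031  0.2323] [ 0.4897 -0.3185  0.239 ]
```

View pics/s5c.png

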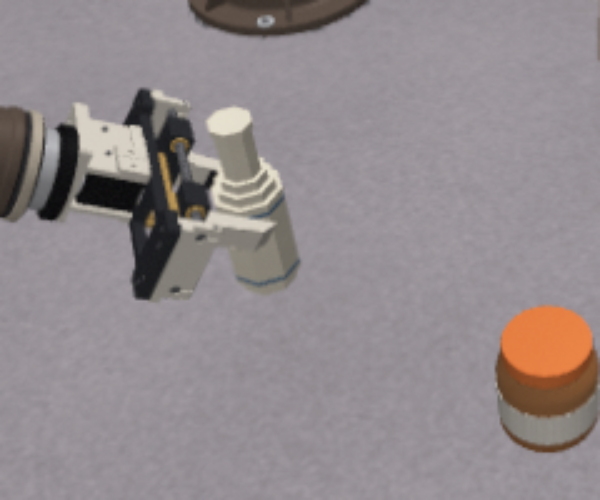

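The bottle is held upright (body at crop 265,230), its foot about 38 mm above the table. Lowering.

Emit:
arm_command --dp '[[-0.25, 0, 0.16], [-0.34, 0, 0.22], [-0.25, 0, 0.16], [-0.17, 0, 0.11], [-0.08, 0, 0.05], [-0.04, 0, 0.03], [-0.04, 0, 0.03], [0, 0, 0]]' --angular '[[0, 0, 0], [0, 0, 0], [0, 0, 0], [0, 0, 0], [0, 0, 0], [0, 0, 0], [0, 0, 0], [0, 0, 0]]' --claw '[0.4, 0.4, 0.4, 0.4, 0.4, 0.4, 0.4, 0.4]'

```text
clock: 20.35
position: [0.4758, -0.3222, 0.0866]
ee_rot: [-1.98, -1.314, -1.075]
force: [0.2, -0.2, -3.7]
width: 0.606
gripper_force: 44.9
```

Emit:
arm_command --dp '[[-0.04, 0, 0.03], [-0.04, 0, 0.03], [0, 0, 0]]' --angular '[[0, 0, 0], [0, 0, 0], [0, 0, 0]]' --claw '[0.4, 0.4, 0.4]'

```text
clock: 20.65
position: [0.4758, -0.322, 0.0839]
ee_rot: [-1.98, -1.313, -1.075]
force: [-0.1, 0.3, -3.9]
width: 0.601
gripper_force: 44.9
```

Emit:
arm_command --dp '[[-0.05, 0, 0.035], [-0.05, 0, 0.035], [0, 0, 0]]' --angular '[[0, 0, 0], [0, 0, 0], [0, 0, 0]]' --claw '[0.4, 0.4, 0.4]'

```text
clock: 20.95
position: [0.4758, -0.3218, 0.0807]
ee_rot: [-1.98, -1.313, -1.075]
force: [-0.2, -1.1, -4.6]
width: 0.605
gripper_force: 44.9
```

Emit:
arm_command --dp '[[-0.04, 0, 0.03], [-0.02, 0, 0.01], [0, 0, 0]]' --angular '[[0, 0, 0], [0, 0, 0], [0, 0, 0]]' --claw '[0.4, 0.4, 0.4]'

```text
clock: 21.25
position: [0.4758, -0.3218, 0.0791]
ee_rot: [-1.98, -1.313, -1.075]
force: [-0.1, -0.4, -3.2]
width: 0.607
gripper_force: 44.9
```

Emit:
arm_command --dp '[[-0.03, 0, 0.02], [0, 0, 0]]' --angular '[[0, 0, 0], [0, 0, 0]]' --claw '[0.4, 0.4]'

```text
clock: 21.45
position: [0.4759, -0.3218, 0.0785]
ee_rot: [-1.98, -1.313, -1.075]
force: [-0.4, 0.3, -2.3]
width: 0.605
gripper_force: 44.9
```

Emit:
arm_command --dp '[[-0.03, 0, 0.02], [0, 0, 0]]' --angular '[[0, 0, 0], [0, 0, 0]]' --claw '[0.4, 0.4]'

```text
clock: 21.65
position: [0.4759, -0.3218, 0.0784]
ee_rot: [-1.979, -1.313, -1.076]
force: [-2.1, -1.1, 4.6]
width: 0.611
gripper_force: 44.9
```

The foot is on the table. Releasing and backing off along the tool axis.

Emit:
arm_command --dp '[[0, 0, 0], [0, 0, 0], [0, 0, 0], [0, 0, 0], [0, 0, 0], [0, 0, -0.4], [0, 0, -0.7], [0, 0, -0.9], [0, 0, -1], [0, 0, -1]]' --angular '[[0, 0, 0], [0, 0, 0], [0, 0, 0], [0, 0, 0], [0, 0, 0], [0, 0, 0], [0, 0, 0], [0, 0, 0], [0, 0, 0], [0, 0, 0]]' --claw '[0.7, 0.85, 1, 1, 1, 1, 1, 1, 1, 1]'

```text
clock: 22.65
position: [0.4421, -0.4012, 0.1331]
ee_rot: [-1.982, -1.313, -1.074]
force: [0.3, -0.1, -0.1]
width: 0.999
gripper_force: 0.0
```

Emit:
arm_command --dp '[[0, 0, -1], [-1, 0, -1], [-1, 0, -1], [-1, 0, -0.5], [-1, 0, 0], [-1, 0, 0], [0, 0, 0]]' --angular '[[0, 0, 0], [0, 0, 0], [0, 0, 0], [0, 0, 0], [0, 0, 0], [0, 0, 0], [0, 0, 0]]' --claw '[1, 1, 1, 1, 1, 1, 1]'

```text
clock: 23.35
position: [0.385, -0.5309, 0.0718]
ee_rot: [-1.983, -1.307, -1.072]
force: [-0.6, -0.5, -0.6]
width: 1.001
gripper_force: 0.0
```

```bash
python3 - <<'E'
from h import *
st()
for n in ("scene","top"):
    im=arm.get_image(n);W=pts(im)
    m=(np.abs(W[...,0]-.48)<.06)&(np.abs(W[...,1]+.32)<.06)&(W[...,2]<.2)&(W[...,2]>.01)
    P=W[m];print(n,len(P))
    for a in np.arange(.0,.2,.02):
        q=P[(P[:,2]>=a)&(P[:,2]<a+.02)]
        if len(q)>5: print(round(a,2),len(q),q.mean(0),q.min(0),q.max(0))
    if n=="scene": cv2.imwrite("pics/s6c.png",cv2.cvtColor(cv2.resize(im["frame"][100:350,80:400],None,fx=2,fy=2),cv2.COLOR_RGB2BGR))
E
```

```text
t 23.35 p [ 0.385  -0.5309  0.0718] q [ 1.0556  1.1422  0.3279  1.0622 -0.852   1.865   1.0735] F [-0.5977 -0.5142 -0.5691] w 1.0009470371512832 0.0
yaw y-axis -23.076136869299713 z [ 0.3263  0.7726 -0.5446]
scene 1597
0.0 68 [ 0.4934 -0.3389  0.0163] [ 0.4726 -0.3598  0.0105] [ 0.5034 -0.3083  0.02  ]
0.02 167 [ 0.4929 -0.3389  0.0303] [ 0.4712 -0.3596  0.0203] [ 0.5042 -0.3073  0.04  ]
0.04 166 [ 0.4938 -0.3381  0.0504] [ 0.4702 -0.3597  0.0402] [ 0.506  -0.3068  0.06  ]
0.06 170 [ 0.4936 -0.3384  0.07  ] [ 0.4707 -0.3593  0.0602] [ 0.5049 -0.3069  0.08  ]
0.08 184 [ 0.4941 -0.3387  0.0901] [ 0.4711 -0.3608  0.08  ] [ 0.5042 -0.3081  0.0998]
0.1 308 [ 0.4873 -0.3357  0.1102] [ 0.4502 -0.3602  0.1002] [ 0.5041 -0.3     0.1196]
0.12 166 [ 0.4834 -0.3345  0.1288] [ 0.458  -0.3503  0.1201] [ 0.4948 -0.3099  0.1399]
0.14 113 [ 0.4836 -0.334   0.1503] [ 0.4712 -0.3461  0.1401] [ 0.4903 -0.3171  0.1599]
0.16 235 [ 0.4773 -0.3314  0.1748] [ 0.4553 -0.3475  0.1602] [ 0.4921 -0.3121  0.18  ]
0.18 20 [ 0.4768 -0.3314  0.1806] [ 0.4644 -0.3454  0.18  ] [ 0.4891 -0.3139  0.1819]
top 773
0.0 20 
[... 153 characters left out ...]
9  0.04  ]
0.04 46 [ 0.4648 -0.3078  0.0508] [ 0.4409 -0.329   0.0405] [ 0.4983 -0.2985  0.0593]
0.06 51 [ 0.4692 -0.3071  0.0711] [ 0.443  -0.3291  0.0605] [ 0.4994 -0.2982  0.0798]
0.08 49 [ 0.4671 -0.3073  0.0905] [ 0.4428 -0.3257  0.08  ] [ 0.4982 -0.2985  0.0998]
0.1 215 [ 0.4689 -0.3189  0.1112] [ 0.4427 -0.3544  0.1001] [ 0.498  -0.2984  0.12  ]
0.12 102 [ 0.4693 -0.3186  0.1278] [ 0.4471 -0.338   0.12  ] [ 0.4925 -0.3054  0.14  ]
0.14 30 [ 0.4681 -0.3179  0.1513] [ 0.4554 -0.3296  0.1409] [ 0.4824 -0.3132  0.1598]
0.16 124 [ 0.4697 -0.328   0.1772] [ 0.455  -0.346   0.1603] [ 0.4855 -0.3127  0.18  ]
0.18 89 [ 0.471  -0.3311  0.1816] [ 0.4528 -0.3467  0.18  ] [ 0.4872 -0.3138  0.1849]
```

View pics/s6c.png

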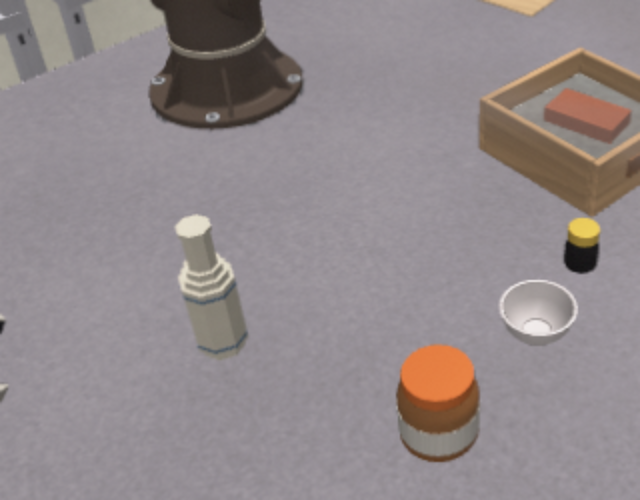

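The bottle stands upright, foot at crop (220,350) and lip at (195,225), and the tile lies in the box. Next, raise the tool, turn it down and go above the neck.

Emit:
arm_command --dp '[[0.84, 0, -0.54], [0.84, 0, -0.54], [0.84, 0, -0.54], [0.84, 0, -0.54], [0.84, 0, -0.54], [0.84, 0, -0.54], [0.84, 0, -0.54], [0.84, 0, -0.54], [0.84, 0, -0.54], [0, 0, 0]]' --angular '[[0, 0, 0], [0, 0, 0], [0, 0, 0], [0, 0, 0], [0, 0, 0], [0, 0, 0], [0, 0, 0], [0, 0, 0], [0, 0, 0], [0, 0, 0]]' --claw '[1, 1, 1, 1, 1, 1, 1, 1, 1, 1]'

```text
clock: 24.45
position: [0.3887, -0.529, 0.3062]
ee_rot: [-1.984, -1.322, -1.078]
force: [-0.3, -0.9, 0.2]
width: 0.999
gripper_force: 0.0
```

Emit:
arm_command --dp '[[0, 0, 0], [0, 0, 0], [0, 0, 0], [0, 0, 0], [0, 0, 0], [0, 0, 0], [0, 0, 0], [0, 0, 0], [0, 0, 0]]' --angular '[[0, -0.8, 0], [0, -0.83, 0], [0, -0.83, 0], [0, -0.83, 0], [0, -0.83, 0], [0, -0.83, 0], [0, -0.83, 0], [0, -0.83, 0], [0, 0, 0]]' --claw '[1, 1, 1, 1, 1, 1, 1, 1, 1]'

```text
clock: 25.35
position: [0.3921, -0.5243, 0.3022]
ee_rot: [2.61, 1.744, 0.004]
force: [0.9, 0.8, -0.4]
width: 1.001
gripper_force: 0.0
```

```bash
python3 - <<'E'
from h import *
go([.472,-.33,.24])
E
```

```text
t 25.35 p [ 0.3921 -0.5243  0.3022] q [ 0.7988  0.4368  0.0771  1.3841 -0.0362  1.3189  0.4849] F [ 0.8556  0.8368 -0.4231] w 1.0012764387013617 0.0
yaw y-axis -22.496677817149013 z [ 0.0039 -0.0008 -1.    ]
dp units [ 8.4022 -0.0293  2.4937]
```

Emit:
arm_command --dp '[[0.84, 0, 0.2], [0.84, 0, 0.2], [0.84, 0, 0.2], [0.84, 0, 0.2], [0.84, 0, 0.2], [0.84, 0, 0.2], [0.84, 0, 0.2], [0.84, 0, 0.2], [0.84, 0, 0.2], [0.84, 0, 0.2]]' --angular '[[0, -0.026, 0.06], [0, 0, 0], [0, 0, 0], [0, 0, 0], [0, 0, 0], [0, 0, 0], [0, 0, 0], [0, 0, 0], [0, 0, 0], [0, 0, 0]]' --claw '[1, 1, 1, 1, 1, 1, 1, 1, 1, 1]'

```text
clock: 26.35
position: [0.4713, -0.3356, 0.2497]
ee_rot: [-2.628, -1.721, 0.0]
force: [-0.1, 0.2, 0.2]
width: 1.002
gripper_force: 0.0
```

Emit:
arm_command --dp '[[0, 0, 0]]' --angular '[[0, 0, 0]]' --claw '[1]'

```text
clock: 26.45
position: [0.4725, -0.3328, 0.2492]
ee_rot: [-2.622, -1.726, -0.001]
force: [0.3, 0.3, -0.3]
width: 0.998
gripper_force: 0.0
```

```bash
python3 - <<'E'
from h import *
go([.472,-.33,.139])
im=arm.get_image("wrist");W=pts(im);save(im,"w7")
m=(W[...,2]>.172)&(W[...,2]<.19)&(np.abs(W[...,0]-.472)<.05)&(np.abs(W[...,1]+.33)<.05)
P=W[m];print(len(P),P.mean(0) if len(P) else 0,cv2.minAreaRect((P[:,:2]*1000).astype(np.float32)) if len(P)>5 else 0)
E
```

```text
t 26.45 p [ 0.4725 -0.3328  0.2492] q [ 0.5196  0.3422  0.0039  1.6572 -0.0034  1.144   0.1183] F [ 0.2836  0.3458 -0.3381] w 0.9979748123222894 0.0
yaw y-axis -23.281170344617305 z [-0.0006  0.0024 -1.    ]
dp units [ 0.0879 -0.0562  4.4102]
1847 [ 0.4716 -0.3303  0.1797] ((471.1374816894531, -331.17572021484375), (34.478118896484375, 34.18258285522461), 22.14711570739746)
```

View pics/w7.png

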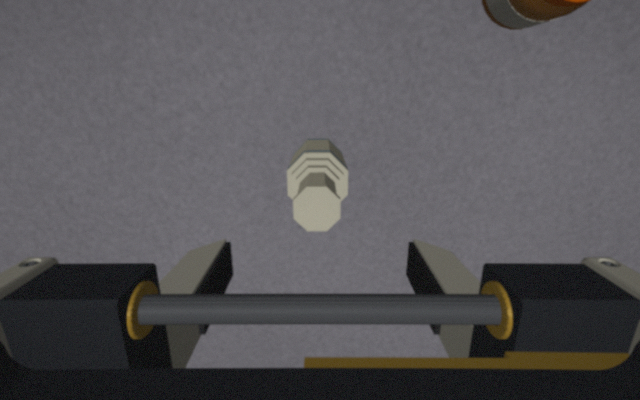

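The lip (317,208) is midway between the fingers. Descending and gripping.

Emit:
arm_command --dp '[[0.06, -0.03, 0.7], [0, 0, 0.8], [0, 0, 0.8], [0, 0, 0.8], [0, 0, 0.7], [0, 0, 0.4], [0, 0, 0.2], [0, 0, 0], [0, 0, 0]]' --angular '[[0, 0, 0], [0, 0, 0], [0, 0, 0], [0, 0, 0], [0, 0, 0], [0, 0, 0], [0, 0, 0], [0, 0, 0], [0, 0, 0]]' --claw '[1, 1, 1, 1, 1, 1, 1, 1, 0.8]' --force 30

```text
clock: 27.4
position: [0.472, -0.3346, 0.1401]
ee_rot: [2.625, 1.723, -0.0]
force: [-0.1, 0.4, 0.2]
width: 0.955
gripper_force: 0.0
```

Emit:
arm_command --dp '[[0, 0, 0], [0, 0, 0], [0, 0, 0], [0, 0, 0], [0, 0, 0], [0, 0, 0], [0, 0, 0], [0, 0, 0]]' --angular '[[0, 0, 0], [0, 0, 0], [0, 0, 0], [0, 0, 0], [0, 0, 0], [0, 0, 0], [0, 0, 0], [0, 0, 0]]' --claw '[0.6, 0.4, 0.15, 0.15, 0.15, 0.15, 0.15, 0.15]'

```text
clock: 28.2
position: [0.4716, -0.334, 0.1393]
ee_rot: [2.626, 1.724, -0.001]
force: [0.3, 0.5, 0.8]
width: 0.366
gripper_force: 30.0
```

```bash
python3 -c "
from h import *
go([.5365,.2622,.25])"
```

```text
t 28.2 p [ 0.4716 -0.334   0.1393] q [ 0.5248  0.4456 -0.0023  1.7952  0.0024  0.901   0.1127] F [0.3239 0.5139 0.7874] w 0.36575228879968263 29.99789618421346
yaw y-axis -23.411182880560325 z [-0.0006 -0.0007 -1.    ]
dp units [22.9121 -7.0959 -4.4472]
```

The width of 33.6 mm means the pads caught the lip (34 mm) rather than the neck (30 mm). Regripping 7 mm lower.

Emit:
arm_command --dp '[[0, 0, 0], [0, 0, 0], [0, 0, 0.15], [0, 0, 0.12], [0, 0, 0], [0, 0, 0], [0, 0, 0], [0, 0, 0], [0, 0, 0]]' --angular '[[0, 0, 0], [0, 0, 0], [0, 0, 0], [0, 0, 0], [0, 0, 0], [0, 0, 0], [0, 0, 0], [0, 0, 0], [0, 0, 0]]' --claw '[0.5, 0.6, 0.6, 0.6, 0.6, 0.45, 0.15, 0.15, 0.15]' --force 30

```text
clock: 29.1
position: [0.4717, -0.3341, 0.1326]
ee_rot: [2.626, 1.724, -0.001]
force: [0.0, -0.3, 0.0]
width: 0.358
gripper_force: 30.0
```

Emit:
arm_command --dp '[[0, 0, 0], [0, 0, 0]]' --angular '[[0, 0, 0], [0, 0, 0]]' --claw '[0.15, 0.15]'

```text
clock: 29.3
position: [0.4717, -0.334, 0.1326]
ee_rot: [2.625, 1.724, -0.001]
force: [-0.6, 0.6, 1.0]
width: 0.356
gripper_force: 30.0
```

Emit:
arm_command --dp '[[0, 0, -0.1], [0, 0, -0.3], [0, 0, -0.5], [0, 0, -0.6], [0, 0, -0.6], [0, 0, -0.4], [0, 0, 0], [0, 0, 0]]' --angular '[[0, 0, 0], [0, 0, 0], [0, 0, 0], [0, 0, 0], [0, 0, 0], [0, 0, 0], [0, 0, 0], [0, 0, 0]]' --claw '[0.15, 0.15, 0.15, 0.15, 0.15, 0.15, 0.15, 0.15]' --force 40

```text
clock: 30.1
position: [0.4717, -0.334, 0.1951]
ee_rot: [2.625, 1.724, -0.001]
force: [0.6, -0.6, -4.8]
width: 0.356
gripper_force: 40.0
```

```bash
python3 - <<'E'
from h import *
p,_=st()
for n in ("scene","top"):
    im=arm.get_image(n);W=pts(im)
    m=(np.abs(W[...,0]-p[0])<.05)&(np.abs(W[...,1]-p[1])<.05)&(W[...,2]<.18)&(W[...,2]>.01)
    P=W[m];print(n,len(P))
    for a in np.arange(.04,.18,.015):
        q=P[(P[:,2]>=a)&(P[:,2]<a+.015)]
        if len(q)>5: print(round(a,3),len(q),q.mean(0),q.min(0),q.max(0))
    if n=="scene": cv2.imwrite("pics/s8c.png",cv2.cvtColor(cv2.resize(im["frame"][130:330,80:320],None,fx=3,fy=3),cv2.COLOR_RGB2BGR))
go([.5365,.2622,.25])
E
```

```text
t 30.1 p [ 0.4717 -0.334   0.1951] q [0.5222 0.3869 0.0012 1.7324 0.0005 1.022  0.1144] F [ 0.5512 -0.6109 -4.8394] w 0.3564819955763861 40.00820729881525
yaw y-axis -23.41128423415309 z [-0.0002 -0.0009 -1.    ]
scene 1192
0.055 37 [ 0.4903 -0.3378  0.0639] [ 0.4715 -0.3548  0.0601] [ 0.4992 -0.3144  0.0682]
0.07 103 [ 0.4944 -0.3373  0.0787] [ 0.4721 -0.3598  0.0705] [ 0.5056 -0.308   0.085 ]
0.085 142 [ 0.4942 -0.3397  0.0928] [ 0.4725 -0.361   0.0853] [ 0.5054 -0.308   0.0999]
0.1 139 [ 0.4944 -0.3392  0.1078] [ 0.4709 -0.3609  0.1   ] [ 0.5049 -0.3082  0.1149]
0.115 153 [ 0.4944 -0.3392  0.1226] [ 0.4737 -0.361   0.1151] [ 0.5051 -0.3077  0.1297]
0.13 146 [ 0.4948 -0.3386  0.1376] [ 0.473  -0.3606  0.1301] [ 0.5049 -0.3082  0.1448]
0.145 149 [ 0.4949 -0.3393  0.1526] [ 0.4735 -0.3596  0.1451] [ 0.506  -0.3083  0.16  ]
0.16 227 [ 0.4911 -0.3366  0.1678] [ 0.4521 -0.3596  0.1602] [ 0.5049 -0.3004  0.175 ]
0.175 96 [ 0.4878 -0.3348  0.1783] [ 0.4566 -0.3538  0.1753] [ 0.5002 -0.304   0.18  ]
top 371
0.07 25 [ 0.468  -0.3062  0.0797] [ 0.443  -0.3241  0.0717] [ 0.4918 -0.2995  0.084
[... 156 characters left out ...]
3 -0.2992  0.115 ]
0.115 41 [ 0.4681 -0.3077  0.1228] [ 0.4426 -0.3286  0.115 ] [ 0.4992 -0.2994  0.13  ]
0.13 38 [ 0.4697 -0.3055  0.1377] [ 0.4469 -0.3254  0.1306] [ 0.4981 -0.2987  0.1447]
0.145 38 [ 0.4695 -0.3057  0.1523] [ 0.4488 -0.3294  0.1457] [ 0.4998 -0.298   0.1598]
0.16 111 [ 0.4767 -0.3111  0.1688] [ 0.4487 -0.3402  0.1602] [ 0.4987 -0.2986  0.1748]
0.175 32 [ 0.4805 -0.3162  0.178 ] [ 0.4591 -0.3354  0.175 ] [ 0.4939 -0.3057  0.1798]
t 30.2 p [ 0.4713 -0.3337  0.1943] q [0.5223 0.3879 0.0011 1.7331 0.0005 1.022  0.1144] F [ 0.499   0.5389 -4.4872] w 0.3559182968048879 40.00750073231757
yaw y-axis -23.40975698118104 z [-0.0016 -0.0001 -1.    ]
dp units [22.9097 -7.0801 -2.2348]
```

View pics/s8c.png

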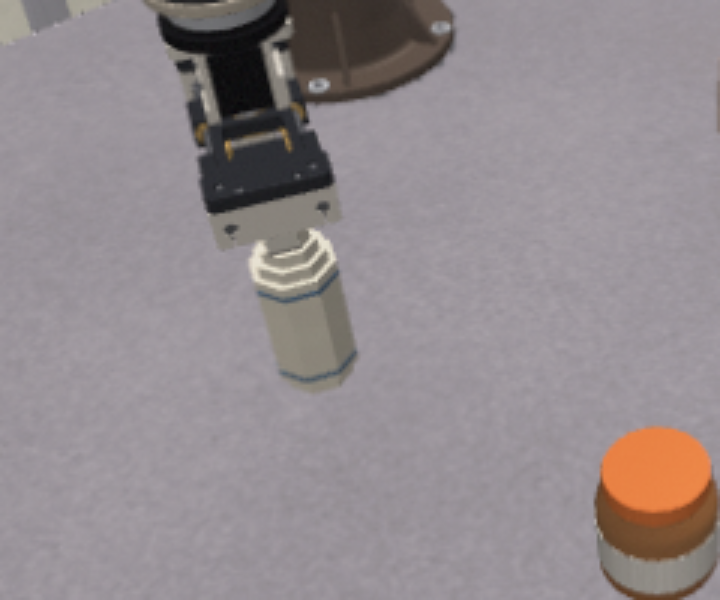

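The bottle hangs upright in the grip. Lifting, then carrying it to the box.

Emit:
arm_command --dp '[[0, 0, -0.5], [0, 0, -0.8], [0, 0, -0.9], [0, 0, -0.4], [0.4, -0.12, 0], [0.7, -0.22, 0], [0.95, -0.295, 0], [0.95, -0.295, 0], [0.95, -0.295, 0], [0.95, -0.295, 0]]' --angular '[[0, 0, 0], [0, 0, 0], [0, 0, 0], [0, 0, 0], [0, 0, 0], [0, 0, 0], [0, 0, 0], [0, 0, 0], [0, 0, 0], [0, 0, 0]]' --claw '[0.15, 0.15, 0.15, 0.15, 0.15, 0.15, 0.15, 0.15, 0.15, 0.15]'

```text
clock: 31.2
position: [0.4849, -0.2043, 0.2587]
ee_rot: [-2.624, -1.725, 0.003]
force: [0.7, 0.8, -4.1]
width: 0.356
gripper_force: 40.0
```

Emit:
arm_command --dp '[[0.95, -0.295, 0], [0.95, -0.295, 0], [0.95, -0.295, 0], [0.95, -0.295, 0], [0.95, -0.295, 0], [0.95, -0.295, 0], [0.95, -0.295, 0], [0.95, -0.295, 0], [0.95, -0.295, 0], [0.95, -0.295, 0]]' --angular '[[0, 0, 0], [0, 0, 0], [0, 0, 0], [0, 0, 0], [0, 0, 0], [0, 0, 0], [0, 0, 0], [0, 0, 0], [0, 0, 0], [0, 0, 0]]' --claw '[0.15, 0.15, 0.15, 0.15, 0.15, 0.15, 0.15, 0.15, 0.15, 0.15]'

```text
clock: 32.2
position: [0.5112, 0.0425, 0.2586]
ee_rot: [-2.625, -1.725, 0.004]
force: [-0.1, -0.1, -3.9]
width: 0.358
gripper_force: 40.0
```

Emit:
arm_command --dp '[[0.95, -0.295, 0], [0.95, -0.295, 0], [0.95, -0.295, 0], [0.95, -0.295, 0], [0.95, -0.295, 0], [0.95, -0.295, 0], [0.9, -0.28, 0], [0.6, -0.18, 0], [0.3, -0.09, 0], [0, 0, 0]]' --angular '[[0, 0, 0], [0, 0, 0], [0, 0, 0], [0, 0, 0], [0, 0, 0], [0, 0, 0], [0, 0, 0], [0, 0, 0], [0, 0, 0], [0, 0, 0]]' --claw '[0.15, 0.15, 0.15, 0.15, 0.15, 0.15, 0.15, 0.15, 0.15, 0.15]'

```text
clock: 33.2
position: [0.533, 0.2367, 0.259]
ee_rot: [2.625, 1.727, -0.003]
force: [0.7, -0.5, -3.8]
width: 0.353
gripper_force: 40.0
```

```bash
cat > chk.py <<'E'
from h import *
p,R=st()
for n in ("scene","top"):
    im=arm.get_image(n);W=pts(im);f=cv2.cvtColor(im["frame"],cv2.COLOR_RGB2HSV)
    m=(np.abs(W[...,0]-p[0])<.05)&(np.abs(W[...,1]-p[1])<.05)&(f[...,1]<80)
    P=W[m]
    for a in np.arange(.09,.2,.02):
        q=P[(P[:,2]>=a)&(P[:,2]<a+.02)]
        if len(q)>5: print(n,round(a,3),len(q),q.mean(0),q.min(0),q.max(0))
    t=(W[...,2]>.068)&(W[...,2]<.084)&(np.abs(W[...,0]-.537)<.09)&(np.abs(W[...,1]-.262)<.09)&(f[...,1]>120)&(f[...,0]<13)
    P=W[t]
    if len(P)>20: print(n,"tile",len(P),cv2.minAreaRect((P[:,:2]*1000).astype(np.float32)),np.median(P[:,2]))
E
python3 - <<'E'
from chk import *
go([.536,.2605,.2085])
E
```

```text
t 33.2 p [0.533  0.2367 0.259 ] q [-0.3095  0.3627 -0.275   1.6122  0.1043  1.1828 -1.0142] F [ 0.7219 -0.4673 -3.7893] w 0.3531195884779728 40.00669081695378
yaw y-axis -23.323577265934404 z [-0.0014 -0.001  -1.    ]
scene 0.11 20 [0.5439 0.2272 0.1272] [0.5183 0.2187 0.1241] [0.5571 0.2454 0.13  ]
scene 0.13 104 [0.5465 0.225  0.1412] [0.512  0.2107 0.13  ] [0.565  0.2571 0.1499]
scene 0.15 135 [0.5481 0.2251 0.1599] [0.515  0.2108 0.15  ] [0.5658 0.2602 0.1698]
scene 0.17 145 [0.5472 0.2254 0.1798] [0.5125 0.2101 0.1701] [0.5656 0.2638 0.1896]
scene 0.19 143 [0.5477 0.2239 0.2   ] [0.5153 0.2096 0.1901] [0.5658 0.2624 0.2098]
scene tile 127 ((531.95703125, 283.1335144042969), (101.98550415039062, 35.00105667114258), 24.388391494750977) 0.0756746972298238
top 0.13 23 [0.5259 0.2155 0.1449] [0.504  0.2093 0.1384] [0.553  0.2316 0.1493]
top 0.15 46 [0.522  0.2177 0.1601] [0.5024 0.2087 0.1501] [0.5513 0.236  0.1698]
top 0.17 53 [0.5222 0.2175 0.18  ] [0.5017 0.2094 0.1702] [0.5521 0.2362 0.1891]
top 0.19 49 [0.5228 0.2182 0.2012] [0.502  0.2092 0.1901] [0.5525 0.2371 0.2093]
top tile 165 ((531.2177124023438, 247.59544372558594), (94.33910369873047, 36.99625778198242), 9.480591773986816) 0.07524829019746122
t 33.3 p [0.5335 0.2347 0.2592] q [-0.3077  0.3617 -0.2734  1.6128  0.1047  1.1831 -1.0136] F [-0.4909 -0.5035 -3.7064] w 0.35521712660325944 40.0065244641155
yaw y-axis -23.462765663281235 z [-0.0008 -0.0019 -1.    ]
dp units [ 0.9906 -0.3211  2.027 ]
```

Emit:
arm_command --dp '[[0.4, -0.1, 0], [0.4, -0.1, 0], [0.1, -0.05, 0.2], [0, 0, 0.4], [0, 0, 0.4], [0, 0, 0.4], [0, 0, 0.2], [0, 0, 0.1], [0, 0, 0]]' --angular '[[0, 0, 0], [0, 0, 0], [0, 0, 0], [0, 0, 0], [0, 0, 0], [0, 0, 0], [0, 0, 0], [0, 0, 0], [0, 0, 0]]' --claw '[0.15, 0.15, 0.15, 0.15, 0.15, 0.15, 0.15, 0.15, 0.15]'

```text
clock: 34.2
position: [0.5367, 0.2588, 0.2167]
ee_rot: [2.626, 1.724, -0.002]
force: [-0.5, -0.2, -5.2]
width: 0.354
gripper_force: 40.0
```

```bash
python3 - <<'E'
from chk import *
im=arm.get_image("top");cv2.imwrite("pics/t9.png",cv2.cvtColor(cv2.resize(im["frame"][165:285,140:260],None,fx=4.5,fy=4.5,interpolation=2),cv2.COLOR_RGB2BGR))
E
```

```text
t 34.2 p [0.5367 0.2588 0.2167] q [-0.3431  0.4158 -0.2757  1.641   0.124   1.1032 -1.0614] F [-0.4739 -0.1996 -5.1681] w 0.35351231559495605 40.00669799745083
yaw y-axis -23.422789663421806 z [-0.0008 -0.0011 -1.    ]
scene 0.09 97 [0.5503 0.2481 0.1017] [0.5153 0.2336 0.0904] [0.5702 0.2874 0.1097]
scene 0.11 129 [0.5516 0.2466 0.1202] [0.5199 0.233  0.11  ] [0.5689 0.2825 0.1298]
scene 0.13 132 [0.5509 0.2469 0.1402] [0.5176 0.2324 0.1302] [0.5717 0.2865 0.1496]
scene 0.15 133 [0.5515 0.2469 0.1599] [0.5172 0.2332 0.15  ] [0.5704 0.2839 0.1699]
scene 0.17 136 [0.5504 0.2459 0.1798] [0.5173 0.2331 0.1701] [0.5705 0.2838 0.19  ]
scene 0.19 164 [0.5474 0.2513 0.1982] [0.512  0.2329 0.19  ] [0.5673 0.2837 0.2095]
scene tile 38 ((536.8380737304688, 272.0654602050781), (98.94014739990234, 35.55817413330078), 13.539899826049805) 0.07555728635393269
top 0.09 26 [0.529  0.2409 0.1053] [0.5059 0.2339 0.098 ] [0.5547 0.2594 0.1099]
top 0.11 43 [0.5278 0.242  0.1205] [0.5056 0.234  0.1109] [0.5564 0.2606 0.1299]
top 0.13 46 [0.5265 0.2418 0.14  ] [0.5061 0.2342 0.1301] [0.5557 0.26   0.1496]
top 0.15 44 [0.5279 0.2426 0.1602] [0.5062 0.2336 0.1507] [0.5565 0.2599 0.1699]
top 0.17 53 [0.5269 0.2406 0.1811] [0.5078 0.2337 0.1709] [0.5535 0.2585 0.19  ]
top 0.19 118 [0.5272 0.2441 0.1986] [0.5088 0.2341 0.19  ] [0.5496 0.2592 0.2098]
top tile 486 ((536.8609008789062, 257.7693786621094), (109.02538299560547, 55.25297546386719), 9.315217018127441) 0.07569148686763494
```

View pics/t9.png

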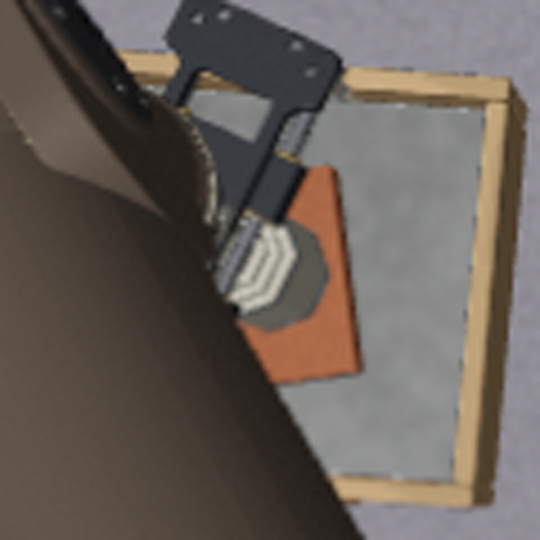

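The bottle's foot is over the middle of the tile, clear of its right edge (crop x 330 against 355). Final lowering.

Emit:
arm_command --dp '[[0, 0, 0.1], [0, 0, 0.08], [0, 0, 0.05], [0, 0, 0.03], [0, 0, 0]]' --angular '[[0, 0, 0], [0, 0, 0], [0, 0, 0], [0, 0, 0], [0, 0, 0]]' --claw '[0.15, 0.15, 0.15, 0.15, 0.15]'

```text
clock: 34.85
position: [0.5367, 0.259, 0.2104]
ee_rot: [2.626, 1.724, -0.001]
force: [-0.4, 0.7, -3.2]
width: 0.356
gripper_force: 40.0
```

Emit:
arm_command --dp '[[0, 0, 0.03], [0, 0, 0.03], [0, 0, 0]]' --angular '[[0, 0, 0], [0, 0, 0], [0, 0, 0]]' --claw '[0.15, 0.15, 0.15]'

```text
clock: 35.15
position: [0.5367, 0.259, 0.209]
ee_rot: [2.626, 1.724, -0.001]
force: [0.7, -0.4, -2.9]
width: 0.357
gripper_force: 40.0
```

Emit:
arm_command --dp '[[0, 0, 0.03], [0, 0, 0]]' --angular '[[0, 0, 0], [0, 0, 0]]' --claw '[0.15, 0.15]'

```text
clock: 35.35
position: [0.5369, 0.2593, 0.2087]
ee_rot: [2.625, 1.724, 0.0]
force: [-1.1, 0.2, -0.9]
width: 0.354
gripper_force: 40.0
```

Emit:
arm_command --dp '[[0, 0, 0.02], [0, 0, 0]]' --angular '[[0, 0, 0], [0, 0, 0]]' --claw '[0.15, 0.15]'

```text
clock: 35.55
position: [0.5371, 0.2595, 0.2087]
ee_rot: [2.625, 1.724, 0.001]
force: [-1.4, 0.1, 4.3]
width: 0.354
gripper_force: 40.0
```

Touchdown at the predicted height. Releasing and retreating upward.

Emit:
arm_command --dp '[[0, 0, 0], [0, 0, 0], [0, 0, 0], [0, 0, 0], [0, 0, 0], [0, 0, -0.3], [0, 0, -0.7], [0, 0, -1], [0, 0, -1], [0, 0, -1]]' --angular '[[0, 0, 0], [0, 0, 0], [0, 0, 0], [0, 0, 0], [0, 0, 0], [0, 0, 0], [0, 0, 0], [0, 0, 0], [0, 0, 0], [0, 0, 0]]' --claw '[0.42, 0.5, 0.7, 0.9, 1, 1, 1, 1, 1, 1]' --force 10

```text
clock: 36.55
position: [0.5367, 0.2591, 0.3094]
ee_rot: [2.625, 1.724, -0.0]
force: [0.6, 0.2, -1.3]
width: 1.0
gripper_force: 0.0
```

```bash
python3 - <<'E'
from h import *
p,_=st()
im=arm.get_image("wrist");W=pts(im);save(im,"w10");f=cv2.cvtColor(im["frame"],cv2.COLOR_RGB2HSV)
near=(np.abs(W[...,0]-.537)<.1)&(np.abs(W[...,1]-.262)<.1)
for n,m in (("lip",near&(W[...,2]>.245)&(W[...,2]<.265)&(f[...,1]<80)),("tile",near&(W[...,2]>.068)&(W[...,2]<.083)&(f[...,1]>140)&(f[...,0]<13))):
    P=W[m]
    if len(P)>5: print(n,len(P),P.mean(0),cv2.minAreaRect((P[:,:2]*1000).astype(np.float32)))
E
```

```text
t 36.55 p [0.5367 0.2591 0.3094] q [-0.342   0.3533 -0.2778  1.5008  0.099   1.3016 -1.0384] F [ 0.5965  0.2156 -1.3118] w 0.99983868560066 0.0
yaw y-axis -23.406943054336455 z [ 0.     -0.0005 -1.    ]
lip 2085 [0.5366 0.2624 0.2558] ((536.1211547851562, 261.6434631347656), (34.32554244995117, 34.05207061767578), 67.91317749023438)
tile 2119 [0.5531 0.2745 0.0759] ((537.5824584960938, 262.54730224609375), (107.43218231201172, 64.21550750732422), 9.634469032287598)
```

View pics/w10.png

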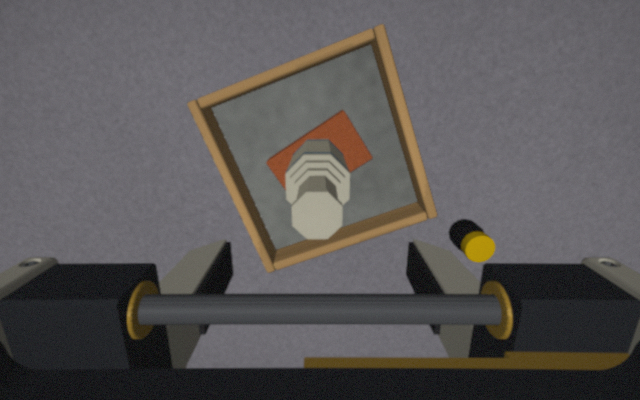

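The lip is at (536,262) mm and the tile centre at (538,262.5) mm, about 2 mm apart. The bottle stands upright on the tile with its top at 0.256 m, and the robot is clear of it. Handing in.

```bash
python3 -c "
from h import *
print(arm.sign_off())"
```

```text
the job is handed in; nothing more can be done
None
```

The job is handed in at about 37 s of the 69 s allowed; the hand-in gave no verdict. By the last camera check the tile lies flat in the middle of the box, the bottle stands upright within about 2 mm of its centre, and both are released.

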